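# UV-clean the coverslip carriers

### The job

Slide the amber window of the UV cabinet fully open, stand every coverslip carrier that is on the blue mat upright on the chamber floor, slide the window fully shut and only then throw the red-knobbed lever over to ON, leaving it on for at least three seconds. Throw the lever back to OFF, and only then slide the window fully open again, move all the carriers to the white clean tray so that they stand flat on its floor, and slide the window fully shut. The lamp must never be on while the window is open, and the amber jar, the beaker and the microscope objective are to stay standing where they are.

Things in the scene. Friction and masses are not known exactly. Their poses are not given: they have to be found in the camera images.
- cabinet: Cream bench-top UV cabinet, fixed, footprint 220 mm (x) x 360 mm (y), walls 78 mm high, dark window rails along both long edges up to 88 mm. Origin: centre of the footprint at bench level; x away from its front, y to its left, z up. Left half (y 15 to 180 mm): open-topped chamber. Right half (y -180 to 15 mm): closed lamp house, with a grey 50 mm high lever apron in front of it.
- chamber_floor (a point): Centre of the chamber's inner floor, 26 mm above the bench, at cabinet x = 0, y = 92.5 mm; axes as the cabinet's. Free floor 200 mm (x) x 155 mm (y) between walls that rise 52 mm above it, its rails 62 mm. A white lamp tube along the wall next to the lamp house is seen only: nothing touches it.
- window (a joint): How far the sliding window is open, in m: 0 = fully shut (over the chamber), 0.165 = fully open (over the lamp house). It slides along the cabinet's -y direction to open, against about 1.5 N of friction, and stays where it is left.
- window_grip (a point): Grip point on the window's black fin, 107 mm above the bench; axes as the cabinet's. The window is an amber sheet 204 (x) x 170 (y) mm, 4 mm thick, its top 85 mm above the bench. The fin stands on it, 10 mm thick in the cabinet's y, 70 mm long in x, from 85 to 119 mm above the bench. Shut: fin at cabinet x = 0, y = 20 mm; fully open: y = -145 mm.
- lever (a joint): Toggle lever angle in rad: 0 = OFF, leaning 0.6 rad to the cabinet's left (+y, white mark); 1.2 = ON, leaning 0.6 rad to its right (-y, red mark). Top-heavy: past upright (0.6) it falls by itself to the nearer end and rests there; about 1 N at the knob moves it.
- lever_tip (a point): Centre of the lever's red ball knob, 24 mm in diameter, on a 10 mm rod, 60 mm from the pivot: 99.5 mm above the bench at either end, 110 mm at mid swing, and 34 mm to the left (OFF) or right (ON) of the pivot. The point turns with the lever.
- lever_pivot (a point): The lever's hinge, along the cabinet's x axis, on top of the apron: cabinet x = -140, y = -90 mm, 50 mm above the bench; axes as the cabinet's. The apron reaches from cabinet x = -180 to -110 mm and y = -165 to -15 mm.
- mat: Blue bench mat, fixed, 160 x 160 x 4 mm, where the carriers start; it lies to the left or right of the cabinet. Origin: centre of its underside.
- tray: White clean tray, fixed, 170 x 170 mm outside, walls 5 mm thick and 24 mm high, floor 5 mm thick; it lies on the other side of the cabinet from the mat. Origin: centre of its underside; its x and y run along its sides.
- jar: Amber glass jar with a blue cap, 64 mm in diameter, 75 mm high, loose, stands beyond the cabinet; leave alone. Origin: centre of its underside.
- beaker: Glass beaker, 64 mm in diameter, 70 mm high, loose, stands beyond the cabinet; leave alone. Origin: centre of its underside.
- objective: Dark steel microscope objective, 32 mm in diameter, 45 mm high, loose, stands nearer the robot than the cabinet; leave alone. Origin: centre of its underside.
- carrier0: Coverslip carrier, loose, about 80 g: a grey round base 52 mm in diameter and 12 mm high with small glass discs, and a central upright steel stem 10 mm in diameter up to 50 mm; lift it by the stem. Origin: centre of its underside, z along the stem. Two to four of the carriers are present; the others are absent (None).
- carrier1: Coverslip carrier, loose, about 80 g: a grey round base 52 mm in diameter and 12 mm high with small glass discs, and a central upright steel stem 10 mm in diameter up to 50 mm; lift it by the stem. Origin: centre of its underside, z along the stem. Two to four of the carriers are present; the others are absent (None).
- carrier2: Coverslip carrier, loose, about 80 g: a grey round base 52 mm in diameter and 12 mm high with small glass discs, and a central upright steel stem 10 mm in diameter up to 50 mm; lift it by the stem. Origin: centre of its underside, z along the stem. Two to four of the carriers are present; the others are absent (None).
- carrier3: Coverslip carrier, loose, about 80 g: a grey round base 52 mm in diameter and 12 mm high with small glass discs, and a central upright steel stem 10 mm in diameter up to 50 mm; lift it by the stem. Origin: centre of its underside, z along the stem. Two to four of the carriers are present; the others are absent (None).
Mind the look-alikes: they are no part of the job. What is shaped like the carrier2 but yellow is not meant.

How it is judged:
On the way, in this order (a step that is already met when the one before it is completed fails the run):
1. the window is slid fully open, lamp off (value of joint window above 0.145 m and value of joint lever below 0.2 rad), for 0.2 s.
2. all carriers stand in the chamber and the window is fully shut, lamp still off (x of carrier0 in the frame of cabinet between -0.1 and 0.1 m and y of carrier0 in the frame of cabinet between 0.015 and 0.17 m and z of each of carrier0, carrier1, carrier2, carrier3 in the frame of cabinet below 0.034 m and angle between each of carrier0, carrier1, carrier2, carrier3's own z axis and vertical below 0.15 rad and x of carrier1 in the frame of cabinet between -0.1 and 0.1 m and y of carrier1 in the frame of cabinet between 0.015 and 0.17 m and x of carrier2 in the frame of cabinet between -0.1 and 0.1 m and y of carrier2 in the frame of cabinet between 0.015 and 0.17 m and x of carrier3 in the frame of cabinet between -0.1 and 0.1 m and y of carrier3 in the frame of cabinet between 0.015 and 0.17 m and value of joint window below 0.008 m and value of joint lever below 0.2 rad), for 0.2 s.
3. the lever is ON for three seconds with the window shut on the carriers (x of carrier0 in the frame of cabinet between -0.1 and 0.1 m and y of carrier0 in the frame of cabinet between 0.015 and 0.17 m and z of each of carrier0, carrier1, carrier2, carrier3 in the frame of cabinet below 0.034 m and angle between each of carrier0, carrier1, carrier2, carrier3's own z axis and vertical below 0.15 rad and x of carrier1 in the frame of cabinet between -0.1 and 0.1 m and y of carrier1 in the frame of cabinet between 0.015 and 0.17 m and x of carrier2 in the frame of cabinet between -0.1 and 0.1 m and y of carrier2 in the frame of cabinet between 0.015 and 0.17 m and x of carrier3 in the frame of cabinet between -0.1 and 0.1 m and y of carrier3 in the frame of cabinet between 0.015 and 0.17 m and value of joint window below 0.008 m and value of joint lever above 1 rad), for 3 s.
4. the lever is back at OFF, window still shut (value of joint window below 0.008 m and value of joint lever below 0.2 rad), for 0.2 s.
5. the window is fully open again (all of step 1), for 0.2 s.
At the end, for the whole second after the job is handed in: All carriers stand on the clean tray's floor, inside its walls (origin within 80 mm of its centre along each side, tilt under 0.15 rad) and at rest, the window is shut to within 8 mm and the lever is at OFF (under 0.2 rad) (all of step 4 and x of carrier0 in the frame of tray between -0.08 and 0.08 m and y of carrier0 in the frame of tray between -0.08 and 0.08 m and z of each of carrier0, carrier1, carrier2, carrier3 in the frame of tray below 0.012 m and angle between each of carrier0, carrier1, carrier2, carrier3's own z axis and vertical below 0.15 rad and x of carrier1 in the frame of tray between -0.08 and 0.08 m and y of carrier1 in the frame of tray between -0.08 and 0.08 m and x of carrier2 in the frame of tray between -0.08 and 0.08 m and y of carrier2 in the frame of tray between -0.08 and 0.08 m and x of carrier3 in the frame of tray between -0.08 and 0.08 m and y of carrier3 in the frame of tray between -0.08 and 0.08 m and linear speed of each of carrier0, carrier1, carrier2, carrier3 below 0.02 m/s); the robot touches nothing.
It fails at once if the lamp is on while the window is open (lever past the middle, window more than 20 mm open) (value of joint lever above 0.7 rad and value of joint window above 0.02 m).
It fails at once if the amber jar, the beaker or the objective is moved more than 30 mm or tipped over (distance of any of jar, objective, beaker from where it was at the start of the episode above 0.03 m or angle between any of jar, objective, beaker's own z axis and vertical above 0.5 rad).
Of carrier0, carrier1, carrier2, carrier3 only 2 to 4 are there at a start; the rules pass over those that are not, and their reading is None.
At some moment in a run one of carrier0, carrier1, carrier2, carrier3 may be knocked a few centimetres aside while the robot is not near it.
It also fails if it takes over 210 s, if anything falls off the work surface, if the arm or the gripper's body presses on something with over 40 N, if the wrist force passes 120 N, or if a joint passes its speed limit or range.

### The arm

A 6-joint arm with a two-finger parallel gripper is mounted at the origin on the work surface. World frame = base frame: x ahead of the robot, y to its left, z up, the work surface at z = 0. Lengths are in m, angles in rad, forces in N, time in s.
With the tool pointing down it reaches from about 0.35 to 0.975 m from the base axis. Payload 4.9 kg.
Tool frame: the origin (TCP) lies at the very end of the fingers, on their centre line; the grasp point (between the pads) lies 19 mm behind it; z points along the fingers, y is the line along which they close (so a half turn about z gives the same grasp; the last joint's range is limited). The gripper opens to 85 mm and grips with 20 to 120 N. Pads are 22 mm wide; open, the fingers measure 114 mm over their backs; the gripper's body (76 mm by 85 mm) begins 54 mm behind the grasp point. The pads swing forward as they close: fully open they stand 13 mm farther back than shut.
Start: joints at [1.087, 0.053, 1.613, -0, 1.476, -0.119], TCP at [0.223, 0.584, 0.231] pointing down, gripper open.
Joint ranges: [-3.01, 3.01], [-1.01, 2.22], [0.06, 2.58], [-1.02, 4.17], [0.09, 2.62], [-3.14, 3.14]. Speed limits (rad/s): [2.57, 2.57, 3.14, 3.14, 3.14, 3.14].

### API

Orientations are given as a rotation vector (axis times angle).
In Python, from station import get_obs, get_image, get_calibration, finish_job gives the robot as it stands.
- The arm moves only by the tool servo_tool, never from a script. Its argument "increments" is a list of rows, each a list of 5 numbers: the opening, from 0 (shut) to 1 (fully open), then the shift along the tool's x, y, z in mm, then the turn about the tool's z in degrees. In form: [[jaw, tx, ty, tz, spin], ...]. A call has 1 to 12 rows; each row shifts and turns the commanded pose from where the row before left it, along the tool's axes as they then stand; what a row does not reach is not made up. A row lasts 1/8 s, in which the tool goes at most 62.5 mm and 10.7 degrees, less where a joint would pass 70% of its speed; a pose out of reach is approached as far as the arm can. A call is refused whole if a number of a shift passes 62.5 or a number of a turn 10.7, either way. A call with a gripper value outside its range is refused whole. The fingers move at their own pace and stop on an object; "force" is the grip in N (left out, the last holds). Time passes only in rows, so rows that do not move let the fingers close. It gives the time, the measured TCP pose, the force, the opening and the grip force at its end, in the units of the state.
- get_obs(): the state, without advancing time (a new reading comes with each control period).
- get_image(name): name is "side" or "top"; returns the picture (420x560x3 uint8, red, green, blue); there is no depth.
- get_calibration(name): a dict with "fx", "fy", "cx", "cy" (pixels), "R" (3x3) and "t" (3): a world point X has camera coordinates R X + t. Camera axes: x right, y down, z forward; pixel columns grow to the right and rows downward; lengths in m; the calibration is good to about 2 mm. A picture is of the moment at which its call begins. get_calibration takes no time and is no camera call.
- finish_job(): hands the job in; it is judged then, once.
The state is a dict: "t": time; "q": joint angles; "dq": joint speeds; "effort": joint torques, N m; "tool_pos": TCP position; "tool_rot": TCP orientation; "contact_force": force on the tool from outside, world axes, zero at the start; "wrist_torque": the same for the moment, N m; "opening": finger opening in m; "grip_force": force on a finger pad.
Only numpy, scipy, OpenCV 4.12 (cv2) and the standard library are available. Lean on these libraries where they do the work, as an engineer would, in place of code of your own. Each camera call takes 0.05 s, during which the arm holds its last target. There are 200 camera calls.

## Working session

There is one attempt and no reset: what is moved stays moved. The work goes in short steps, Python scripts to look and compute and a tool call to move; the robot and the scene stay as the last step left them, time stands still between calls to the robot, and variables do not carry over. Pictures are saved under pics/ and viewed, at most 14 in all, crops included, and the job is handed in when it is done.

Besides the shell and the picture viewer there is one more tool, called after ">>>" in YAML: its name, and indented under it one key for each argument. servo_tool: Moves the arm, as the interface text tells. Its arguments: {"type":"object","properties":{"increments":{"type":"array"},"force":{"type":"number"}},"required":["increments"]}

```bash
mkdir -p pics
python3 - <<'E'
from station import *
import cv2,json,numpy as np
for n in("top","side"):
    im=get_image(n); cv2.imwrite(f"pics/{n}0.png",cv2.resize(im[...,::-1],(784,588)))
    np.save(f"pics/{n}0.npy",im)
    c=get_calibration(n); R=np.array(c["R"]);print(n,c["fx"],c["cx"],c["cy"],R.round(3).tolist(),(-R.T@np.array(c["t"])).round(3))
o=get_obs();print(o["t"],o["tool_pos"],o["tool_rot"],o["opening"])
E
```

```text
top 468.9028006476846 282.0305570617444 208.3691675002496 [[0.109, -0.994, 0.003], [-0.974, -0.107, -0.201], [0.2, 0.019, -0.98]] [0.364 0.01  1.158]
side 546.867733711227 277.2506793545709 208.67303872787542 [[0.941, -0.337, -0.005], [-0.196, -0.534, -0.823], [0.275, 0.775, -0.568]] [ 0.273 -0.871  0.754]
0.1 [0.22269899 0.58336316 0.23016885] [-5.69728712e-01 -3.08890028e+00  2.86672818e-03] 0.08502524553478844
```

View pics/top0.png

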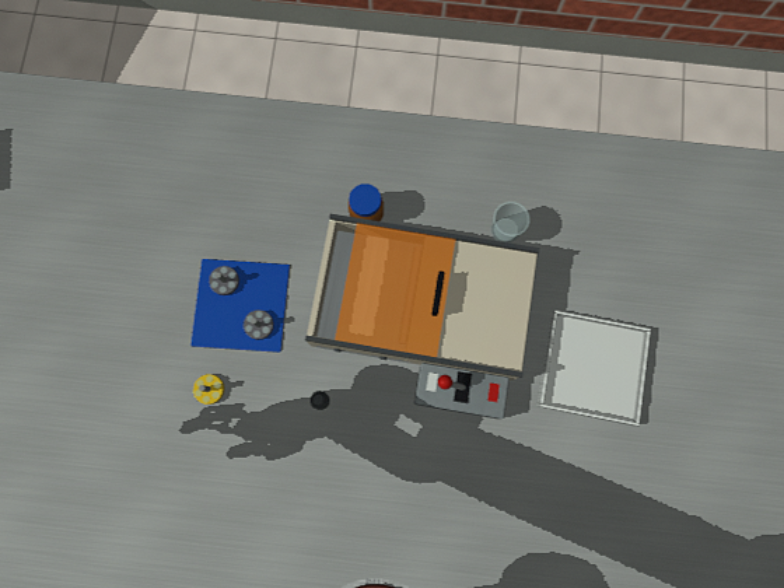

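View pics/side0.png

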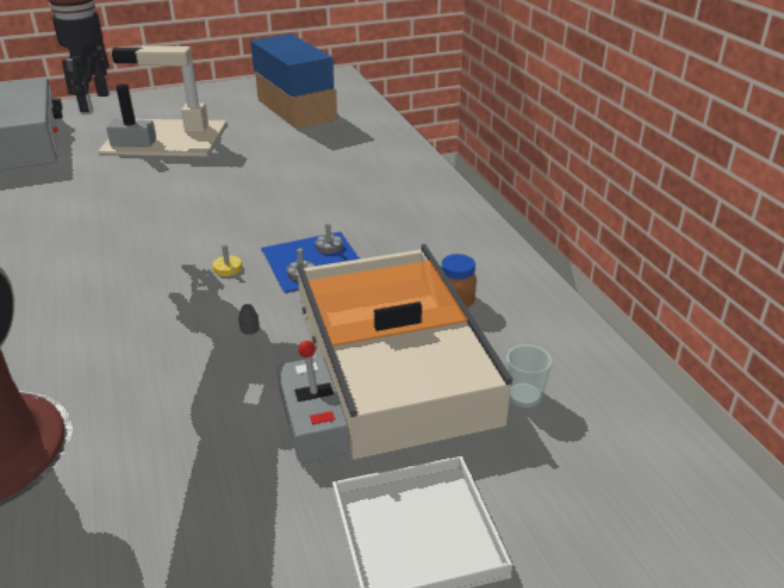

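The top view shows two grey carriers on the blue mat, at (223,280) and (258,323). A yellow look-alike at (208,390) is off the mat. It is yellow, so it isn't meant; the grey ones fit the description. The fin is at (438,293), the red knob at (445,382) leaning to the white mark (OFF), and the tray at (597,367). Next I enlarge the mat area to confirm and measure the scene.

```bash
cat > h.py <<'E'
from station import *
import cv2,numpy as np
C={n:get_calibration(n) for n in("top","side")}
def ray(n,p):
    c=C[n];R=np.array(c["R"]);t=np.array(c["t"])
    d=R.T@np.array([(p[0]-c["cx"])/c["fx"],(p[1]-c["cy"])/c["fy"],1.]);return -R.T@t,d/np.linalg.norm(d)
def onz(n,p,z):
    o,d=ray(n,p);return o+d*(z-o[2])/d[2]
def tri(a,b):
    o1,d1=ray("top",a);o2,d2=ray("side",b)
    s=np.linalg.lstsq(np.c_[d1,-d2],o2-o1,rcond=None)[0];p,q=o1+d1*s[0],o2+d2*s[1]
    return (p+q)/2,np.linalg.norm(p-q)
def proj(n,X):
    c=C[n];v=np.array(c["R"])@np.array(X)+np.array(c["t"]);return np.array([c["fx"]*v[0]/v[2]+c["cx"],c["fy"]*v[1]/v[2]+c["cy"]])
def hsv(im):return cv2.cvtColor(im,cv2.COLOR_RGB2HSV)
def blobs(m,amin=20):
    n,l,s,c=cv2.connectedComponentsWithStats(m.astype(np.uint8));return [(int(s[i,4]),c[i].round(1),l==i) for i in range(1,n) if s[i,4]>=amin]
E
python3 - <<'E'
from h import *
T=np.load("pics/top0.npy");S=np.load("pics/side0.npy")
k={}
for n,im in(("top",T),("side",S)):
    h=hsv(im)
    red=((h[...,0]<6)|(h[...,0]>174))&(h[...,1]>190)&(h[...,2]>110)
    print(n,"red",[b[:2] for b in blobs(red,25)])
    k[n]=red
    blk=(im.max(2)<45)
    print(" blk",[(b[0],b[1],[cv2.minAreaRect(np.argwhere(b[2])[:,::-1].astype(np.float32))]) for b in blobs(blk,40)][:8])
def box(m):return cv2.boxPoints(cv2.minAreaRect(np.argwhere(m)[:,::-1].astype(np.float32)))
h=hsv(T);blue=(h[...,0]>105)&(h[...,0]<125)&(h[...,1]>180)
b=[x for x in blobs(blue,1000)][0];print("mat",[onz("top",p,.004).round(3)[:2] for p in box(b[2])],b[1])
hl=np.zeros(T.shape[:2],np.uint8);cv2.fillConvexPoly(hl,cv2.convexHull(np.argwhere(b[2])[:,::-1].astype(np.int32)),1)
hl=cv2.erode(hl,np.ones((3,3)));
for x in blobs((hl>0)&~(h[...,1]>130),30):print("car",x[0],x[1],cv2.boundingRect(x[2].astype(np.uint8)))
for nm,p in dict(A=(331,215),B=(538,249),C=(522,375),D=(307,341)).items():print("rail",nm,onz("top",np.array(p)/1.4,.088).round(3))
for p in((556,311),(652,327),(639,424),(542,406)):print("tray",onz("top",np.array(p)/1.4,.024).round(3))
print("obj",onz("top",(319/1.4,400/1.4),.045).round(3),"yel",onz("top",(208/1.4,389/1.4),.01).round(3))
a=cv2.resize(T[175:295,130:230],(400,480),interpolation=cv2.INTER_CUBIC);c=cv2.resize(S[145:225,145:265],(400,267),interpolation=cv2.INTER_CUBIC)
d=np.zeros((480,400,3),np.uint8);d[:267]=c;cv2.imwrite("pics/crop0.png",np.hstack([a,d])[...,::-1])
E
```

```text
top red [(55, array([316.6, 272.8])), (75, array([352.1, 279.9]))]
 blk [(115, array([312.5, 209. ]), [((312.5, 209.00001525878906), (3.6167776584625244, 30.742610931396484), 9.462322235107422)]), (170, array([330.5, 276.1]), [((330.3299865722656, 276.1899719238281), (9.475231170654297, 20.93036460876465), 8.13010311126709)]), (131, array([228.2, 285.7]), [((228.15003967285156, 285.5500183105469), (12.649109840393066, 12.33288288116455), 18.434947967529297)])]
side red [(52, array([218.1, 248.7])), (74, array([229.6, 298.2]))]
 blk [(1477, array([59.3, 39.6]), [((60.15721893310547, 44.33889389038086), (68.57147216796875, 31.132902145385742), 77.98851776123047)]), (144, array([88.3, 40. ]), [((88.5, 40.0), (17.0, 8.0), 0.0)]), (210, array([89.3, 74.5]), [((89.31497192382812, 74.64891052246094), (28.508058547973633, 7.392551422119141), 77.73522186279297)]), (68, array([40.3, 77.8]), [((40.5, 78.0), (12.0, 5.0), 90.0)]), (313, array([  3.1, 219. ]), [((4.0, 220.0), (48.0, 8.0), 90.0)]), (455, array([283.6, 225.8]), [((283.69598388671875, 225.8280029296875), (13.86362361907959, 33.80935287475586), 79.69515228271484)]), (160, array([224. , 280.4]), [((224.0192413330078, 280.0961608886719), (7.648528575897217, 25.49509620666504), 78.69007110595703)])]
mat [array([0.465, 0.379]), array([0.627, 0.391]), array([0.628, 0.229]), array([0.467, 0.222])] [171.5 218.1]
car 355 [159.5 200. ] (149, 190, 22, 21)
car 354 [184.1 231.5] (174, 221, 21, 22)
rail A [0.703 0.153 0.088]
rail B [ 0.682 -0.201  0.088]
rail C [ 0.468 -0.189  0.088]
rail D [0.485 0.165 0.088]
tray [ 0.592 -0.253  0.024]
tray [ 0.582 -0.421  0.024]
tray [ 0.413 -0.404  0.024]
tray [ 0.425 -0.239  0.024]
obj [0.393 0.138 0.045] yel [0.392 0.335 0.01 ]
```

View pics/crop0.png

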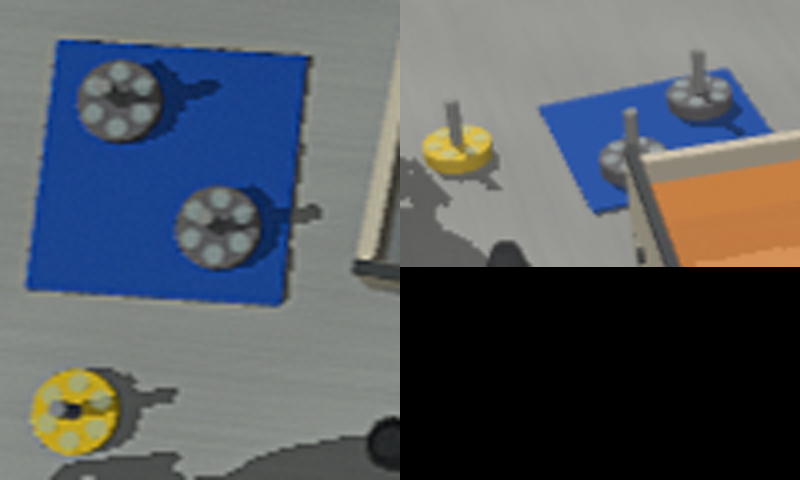

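Run:
```python
from h import *
print("knob",tri((316.6,272.8),(218.1,248.7)))
print("fin top/side c",tri((312.5,209),(283.6,225.8)), onz("top",(312.5,209),.119))
y=-np.radians(3.3);R=np.array([[np.cos(y),-np.sin(y)],[np.sin(y),np.cos(y)]])
T=np.load("pics/top0.npy")
for nm,p,s in(("c0",(159.5,200),(234.4,161.5)),("c1",(184.1,231.5),(214,178.6))):
    b=onz("top",p,.012);print(nm,b.round(4),"stem top top-px",proj("top",[b[0],b[1],.054]).round(1))
    # stem top in side: ray closest to vertical axis through b -> height
    o,d=ray("side",s);A=np.c_[d,-np.array([0,0,1])];t=np.linalg.lstsq(A,np.r_[b[:2],0]-o,rcond=None)[0];print("  height",t[1],"ray pt",o+d*t[0])
# apron/rail check: proj of predicted cabinet corners with rough centre
c=np.array([.5845,-.018])
for nm,l,z in(("knob",(-.14,-.056),.0995),("c1",(.11,.18),.088),("c2",(.11,-.18),.088),("c3",(-.11,-.18),.088),("c4",(-.11,.18),.088)):
    w=c+R@l;print(nm,w.round(4),(proj("top",[*w,z])*1.4).round(1),(proj("side",[*w,z])*1.4).round(1))
h=hsv(T);rail=(T.max(2)<75)&(np.ptp(T,2)<20) if False else (T.max(2)<75)&((T.max(2).astype(int)-T.min(2))<20)
for b in blobs(rail,100):
    r=cv2.minAreaRect(np.argwhere(b[2])[:,::-1].astype(np.float32));print(b[0],np.round(r[0],1),np.round(r[1],1),[onz("top",p,.088).round(3)[:2].tolist() for p in cv2.boxPoints(r)])
```

```text
knob (array([ 0.44049973, -0.06254919,  0.0973168 ]), np.float64(0.003281933583649561))
fin top/side c (array([ 0.5836841 , -0.03894638,  0.09942168]), np.float64(0.005181815904766749)) [ 0.58217657 -0.03855015  0.119     ]
c0 [0.5855 0.3393 0.012 ] stem top top-px [155.1 196.2]
  height 0.04456153032469182 ray pt [0.58405845 0.3396433  0.04456153]
c1 [0.5134 0.2661 0.012 ] stem top top-px [180.5 228.8]
  height 0.049735651308209644 ray pt [0.51112511 0.26660384 0.04973565]
knob [ 0.4415 -0.0658] [445.2 382.4] [307.8 348. ]
c1 [0.7047 0.1554] [330. 214.] [425.9 242.3]
c2 [ 0.684 -0.204] [539.6 248.1] [513.8 377. ]
c3 [ 0.4643 -0.1914] [523.  377.3] [351.7 410.4]
c4 [0.485 0.168] [305.  340.6] [297.3 262.6]
151 [81.2  0.5] [56.2  4.7] [[1.059, 0.673], [1.072, 0.674], [1.072, 0.529], [1.059, 0.528]]
618 [311.7 166.7] [153.   22.2] [[0.697, 0.156], [0.752, 0.148], [0.684, -0.211], [0.63, -0.199]]
733 [304.5 220.4] [156.6  86.6] [[0.486, 0.168], [0.691, 0.144], [0.635, -0.221], [0.435, -0.184]]
114 [312.5 209. ] [ 3.6 30.7] [[0.553, -0.033], [0.626, -0.038], [0.625, -0.047], [0.552, -0.042]]
120 [463.  266.9] [70. 13.] [[0.571, -0.375], [0.575, -0.404], [0.416, -0.411], [0.413, -0.382]]
301 [332.3 274.9] [18.3 27.3] [[0.42, -0.069], [0.478, -0.091], [0.464, -0.13], [0.406, -0.107]]
167 [228.  285.5] [13. 14.] [[0.405, 0.15], [0.409, 0.119], [0.38, 0.115], [0.377, 0.146]]
```

The crop confirms the two grey carriers on the mat, with the yellow one off it. The window is about 41 mm open and the lever is OFF. I move to the fin first.

>>> servo_tool:
  increments:
    - [1,0,0,0,-8.8]
    - [1,-10,-20,0,-8.8]
    - [1,-30,-45,0,0]
    - [1,-35,-50,0,0]
    - [1,-35,-50,0,0]
    - [1,-35,-50,0,0]
    - [1,-35,-50,0,0]
    - [1,-35,-50,0,0]
    - [1,-35,-50,0,0]
    - [1,-35,-50,0,0]
    - [1,-35,-50,0,0]
    - [0.6,-35,-50,0,0]
  force: 30

```text
t: 1.6
tool_pos: [0.545, 0.0463, 0.2309]
tool_rot: [-0.091, -3.14, -0.0]
contact_force: [0.7, 0.1, -0.3]
opening: 0.0698
grip_force: 0.0
```

```bash
cat >> h.py <<'E'
from scipy.spatial.transform import Rotation as Ro
def d(x,y,z):
    o=get_obs();R=Ro.from_rotvec(o["tool_rot"]).as_matrix();v=R.T@(np.array([x,y,z])-o["tool_pos"])
    print("t",round(o["t"],2),"pos",np.round(o["tool_pos"],4),"ty deg",np.degrees(np.arctan2(R[1,1],R[0,1])).round(1),"open",round(o["opening"],4),"-> mm",(v*1000).round(1))
CC=np.array([.5845,-.018]);_y=-np.radians(3.3);RC=np.array([[np.cos(_y),-np.sin(_y)],[np.sin(_y),np.cos(_y)]])
def cab(x,y):return CC+RC@np.array([x,y])
E
python3 -c "
from h import *
d(.582,-.0385,.093)"
```

```text
t 1.6 pos [0.545  0.0463 0.2309] ty deg 86.7 open 0.0698 -> mm [-41.9 -82.5 137.9]
```

>>> servo_tool:
  increments:
    - [0.6,-21,-41,0,0]
    - [0.6,-20,-40,0,0]
    - [0.6,0,0,0,0]
    - [0.6,0,0,30,0]
    - [0.6,0,0,40,0]
    - [0.6,0,0,35,0]
    - [0.6,0,0,20,0]
    - [0.6,0,0,10,0]
    - [0.6,0,0,0,0]

```text
t: 2.72
tool_pos: [0.5808, -0.0348, 0.0964]
tool_rot: [-0.09, -3.14, -0.0]
contact_force: [0.2, -0.7, 1.1]
opening: 0.0513
grip_force: 0.0
```

```bash
python3 -c "
from h import *
d(.582,-.0385,.093)"
```

```text
t 2.73 pos [ 0.5808 -0.0348  0.0964] ty deg 86.7 open 0.0513 -> mm [-1.4 -3.6  3.4]
```

>>> servo_tool:
  increments:
    - [0,0,-3.5,3,0]
    - [0,0,0,0,0]
    - [0,0,0,0,0]
    - [0,0,0,0,0]
    - [0,0,0,0,0]
    - [0,0,0,0,0]

```text
t: 3.48
tool_pos: [0.5812, -0.0388, 0.0944]
tool_rot: [0.091, 3.139, -0.001]
contact_force: [-0.9, -2.3, 4.9]
opening: 0.0092
grip_force: 32.4
```

>>> servo_tool:
  increments:
    - [0,0,-8,0,0]
    - [0,0,-16,0,0]
    - [0,0,-20,0,0]
    - [0,0,-20,0,0]
    - [0,0,-20,0,0]
    - [0,0,-18,0,0]
    - [0,0,-10,0,0]
    - [0,0,-6,0,0]
    - [0,0,-4,0,0]
    - [0,0,-2,0,0]
    - [0,0,0,0,0]
    - [0,0,0,0,0]

```text
t: 4.97
tool_pos: [0.5737, -0.1623, 0.0943]
tool_rot: [0.091, 3.14, 0.0]
contact_force: [-2.2, 0.6, 6.2]
opening: 0.0096
grip_force: 32.6
```

```bash
python3 -c "
from h import *
print(get_obs()['contact_force'],get_obs()['grip_force'])
d(*cab(0,-.145),.093)
im=get_image('top');cv2.imwrite('pics/a.png',cv2.resize(im[130:300,100:500][...,::-1],(800,340)))"
```

```text
[-2.24102887  0.55980606  6.15561328] 32.55863964557648
t 4.97 pos [ 0.5737 -0.1623  0.0943] ty deg 86.7 open 0.0096 -> mm [-2.4 -0.3  1.3]
```

View pics/a.png

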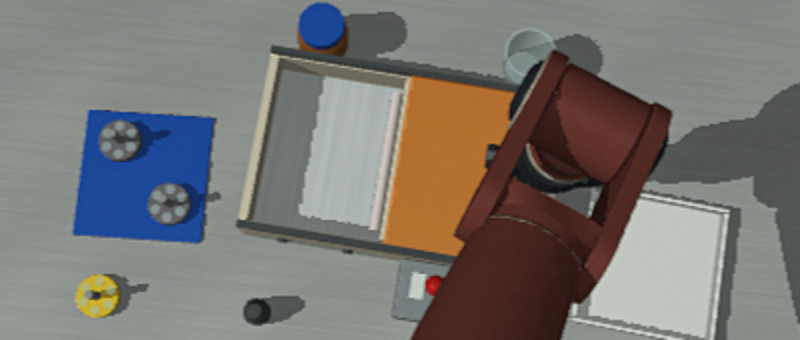

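The chamber is open and its floor clear; the window's left edge is at crop (395,160). Next I nudge the window against its stop, release and go for carrier0 (far left).

>>> servo_tool:
  increments:
    - [0,0,-3,0,0]
    - [0,0,0,0,0]
    - [0.6,0,3,0,0]
    - [0.6,0,0,0,0]
    - [0.6,0,0,0,0]
    - [0.6,0,0,-20,0]
    - [0.6,0,0,-40,0]
    - [0.6,0,10,-40,0]
    - [0.6,0,30,-20,0]
    - [0.6,0,50,0,0]
    - [0.6,0,55,0,0]
    - [0.6,0,55,0,0]

```text
t: 6.52
tool_pos: [0.5853, 0.0386, 0.2154]
tool_rot: [0.092, 3.138, -0.0]
contact_force: [0.7, 0.0, 0.4]
opening: 0.0512
grip_force: 0.0
```

>>> servo_tool:
  increments:
    - [0.5,0,55,0,0]
    - [0.5,0,55,0,0]
    - [0.5,0,55,0,0]
    - [0.5,0,50,0,0]
    - [0.4,0,40,0,0]
    - [0.4,0,25,0,0]
    - [0.4,0,10,0,0]
    - [0.4,0,0,0,0]
    - [0.4,0,0,0,0]

```text
t: 7.65
tool_pos: [0.6019, 0.3256, 0.2134]
tool_rot: [-0.093, -3.14, 0.001]
contact_force: [0.1, -0.7, -0.2]
opening: 0.0341
grip_force: 0.0
```

```bash
cat >> h.py <<'E'
def cars():
    # grey carriers on mat: base centre in top view and stem top in side view
    T=get_image("top");h=hsv(T);blue=(h[...,0]>105)&(h[...,0]<125)&(h[...,1]>180)
    b=max(blobs(blue,1000),key=lambda x:x[0]);hl=np.zeros(T.shape[:2],np.uint8)
    cv2.fillConvexPoly(hl,cv2.convexHull(np.argwhere(b[2])[:,::-1].astype(np.int32)),1);hl=cv2.erode(hl,np.ones((3,3)))
    for x in blobs((hl>0)&~(h[...,1]>130),100):print("car",x[0],onz("top",x[1],.012).round(4))
E
python3 -c "
from h import *
cars()
d(.5855,.3393,.023)"
```

```text
car 367 [0.5857 0.3401 0.012 ]
car 355 [0.5134 0.2661 0.012 ]
t 7.7 pos [0.6019 0.3256 0.2134] ty deg 86.6 open 0.0339 -> mm [ 17.1  12.8 190.4]
```

>>> servo_tool:
  increments:
    - [0.4,17,13,10,0]
    - [0.4,0,0,40,0]
    - [0.4,0,0,50,0]
    - [0.4,0,0,40,0]
    - [0.4,0,0,25,0]
    - [0.4,0,0,12,0]
    - [0.4,0,0,6,0]
    - [0.4,0,0,3,0]
    - [0.4,0,0,0,0]

```text
t: 8.82
tool_pos: [0.586, 0.3411, 0.0283]
tool_rot: [0.09, 3.139, 0.001]
contact_force: [-0.0, -1.0, 0.1]
opening: 0.0339
grip_force: 0.0
```

```bash
python3 -c "
from h import *
d(.5855,.3393,.024)
for n in ('top','side'):
  im=get_image(n);p=proj(n,[.5855,.3393,.03]).astype(int)
  x0,y0=max(p[0]-40,0),p[1]-40;globals()[n]=cv2.resize(im[y0:y0+80,x0:x0+80],(400,400))
cv2.imwrite('pics/b.png',np.hstack([top,side])[...,::-1])"
```

```text
t 8.82 pos [0.586  0.3411 0.0283] ty deg 86.7 open 0.0339 -> mm [ 0.4 -1.8  4.3]
```

View pics/b.png

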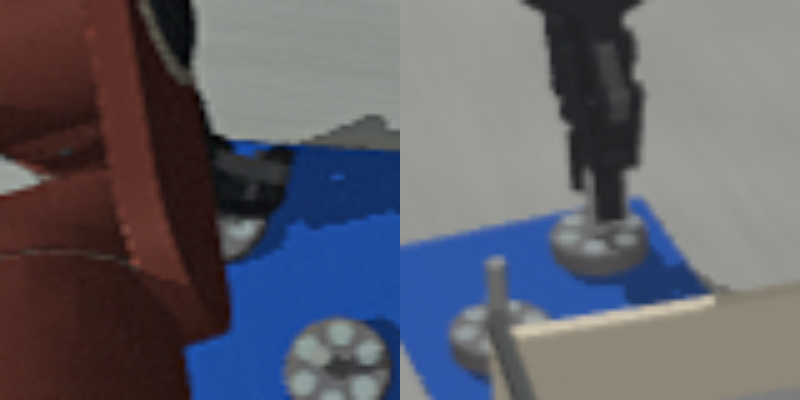

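The stem, at side crop (592,205), sits between the fingers. I close and lift.

>>> servo_tool:
  increments:
    - [0.4,0,-1,3.5,0]
    - [0,0,0,0,0]
    - [0,0,0,0,0]
    - [0,0,0,0,0]
    - [0,0,0,0,0]
    - [0,0,0,0,0]
    - [0,0,0,-10,0]
    - [0,0,0,-30,0]
    - [0,0,0,-45,0]
    - [0,0,0,-45,0]
    - [0,0,0,-25,0]
    - [0,0,0,0,0]
  force: 40

```text
t: 10.42
tool_pos: [0.587, 0.3406, 0.183]
tool_rot: [0.09, 3.134, 0.005]
contact_force: [0.1, 0.4, -1.4]
opening: 0.0089
grip_force: 39.0
```

```bash
python3 -c "
from h import *
print(get_obs()['grip_force'],get_obs()['contact_force'])
d(*cab(.045,.0925),.047);d(*cab(-.045,.0925),.047)"
```

```text
38.95509481430054 [ 0.07765316  0.38988386 -1.42929441]
t 10.43 pos [0.587  0.3406 0.183 ] ty deg 86.7 open 0.0089 -> mm [ -62.3 -266.1  135.6]
t 10.43 pos [0.587  0.3406 0.183 ] ty deg 86.7 open 0.0089 -> mm [  27.7 -266.1  135. ]
```

>>> servo_tool:
  increments:
    - [0,-5,-15,0,0]
    - [0,-10,-35,0,0]
    - [0,-10,-45,0,0]
    - [0,-10,-45,0,0]
    - [0,-10,-45,0,0]
    - [0,-9,-40,0,0]
    - [0,-8,-25,0,0]
    - [0,0,-14,0,0]
    - [0,0,-2,15,0]
    - [0,0,0,30,0]
    - [0,0,0,30,0]
    - [0,0,0,0,0]

```text
t: 11.92
tool_pos: [0.6283, 0.0717, 0.0988]
tool_rot: [-0.088, -3.131, -0.0]
contact_force: [-0.3, 0.5, -0.2]
opening: 0.0087
grip_force: 39.1
```

```bash
python3 -c "
from h import *
d(*cab(.045,.0925),.047)"
```

```text
t 11.93 pos [0.6283 0.0717 0.0988] ty deg 86.8 open 0.0087 -> mm [-6.9  0.5 51.8]
```

>>> servo_tool:
  increments:
    - [0,-6,0,12,0]
    - [0,0,0,16,0]
    - [0,0,0,10,0]
    - [0,0,0,6,0]
    - [0,0,0,4,0]
    - [0,0,0,2,0]
    - [0,0,0,0,0]

```text
t: 12.8
tool_pos: [0.638, 0.0703, 0.054]
tool_rot: [0.091, 3.14, 0.0]
contact_force: [-0.1, -0.8, -0.7]
opening: 0.009
grip_force: 39.1
```

```bash
python3 -c "
from h import *
print(get_obs()['contact_force'])
d(*cab(.045,.0925),.047)"
```

```text
[-0.06059185 -0.80236114 -0.68323964]
t 12.8 pos [0.638  0.0703 0.054 ] ty deg 86.7 open 0.009 -> mm [3.4 1.3 7. ]
```

>>> servo_tool:
  increments:
    - [0,3,0,3,0]
    - [0,0,0,2,0]
    - [0,0,0,1,0]
    - [0,0,0,0,0]
    - [0,0,0,0,0]

```text
t: 13.42
tool_pos: [0.635, 0.0705, 0.0479]
tool_rot: [0.091, 3.14, 0.0]
contact_force: [-0.5, 0.2, -0.7]
opening: 0.0087
grip_force: 39.1
```

>>> servo_tool:
  increments:
    - [0,0,0,1.5,0]
    - [0,0,0,0,0]
    - [0.35,0,0,0,0]
    - [0.35,0,0,0,0]
    - [0.35,0,0,0,0]
    - [0.35,0,0,-10,0]
    - [0.35,0,0,-35,0]
    - [0.35,0,0,-45,0]
    - [0.35,0,0,-40,0]
    - [0.35,0,10,-10,0]
    - [0.35,0,30,0,0]
    - [0.35,0,40,0,0]

```text
t: 14.92
tool_pos: [0.639, 0.151, 0.1853]
tool_rot: [-0.093, -3.139, 0.0]
contact_force: [-0.2, -0.6, -0.6]
opening: 0.03
grip_force: 0.0
```

>>> servo_tool:
  increments:
    - [0.4,30,40,0,0]
    - [0.4,40,30,0,0]
    - [0.4,30,20,0,0]
    - [0.4,10,10,0,0]
    - [0.4,0,0,0,0]
    - [0.4,0,0,0,0]

```text
t: 15.68
tool_pos: [0.5362, 0.2559, 0.1861]
tool_rot: [0.092, 3.14, -0.001]
contact_force: [-0.0, 0.3, -0.6]
opening: 0.0345
grip_force: 0.0
```

```bash
python3 -c "
from h import *
cars()
d(.5134,.2661,.025)
im=get_image('side');cv2.imwrite('pics/c.png',cv2.resize(im[140:320,150:400],(800,576))[...,::-1])"
```

```text
Traceback (most recent call last):
  File "h.py", line 27, in cars
    b=max(blobs(blue,1000),key=lambda x:x[0]);hl=np.zeros(T.shape[:2],np.uint8)
ValueError: max() iterable argument is empty
```

```bash
python3 -c "
from h import *
d(.5134,.2661,.025)
im=get_image('side');cv2.imwrite('pics/c.png',cv2.resize(im[140:320,150:400],(800,576))[...,::-1])
f=lambda X:((proj('side',X)-[150,140])*3.2).round()
print(f([.5134,.2661,.054]),f([.5134,.2661,.004]))"
```

```text
t 15.72 pos [0.5363 0.2558 0.1861] ty deg 86.6 open 0.034 -> mm [ 23.5   9.  161.1]
[207. 119.] [212. 173.]
```

View pics/c.png

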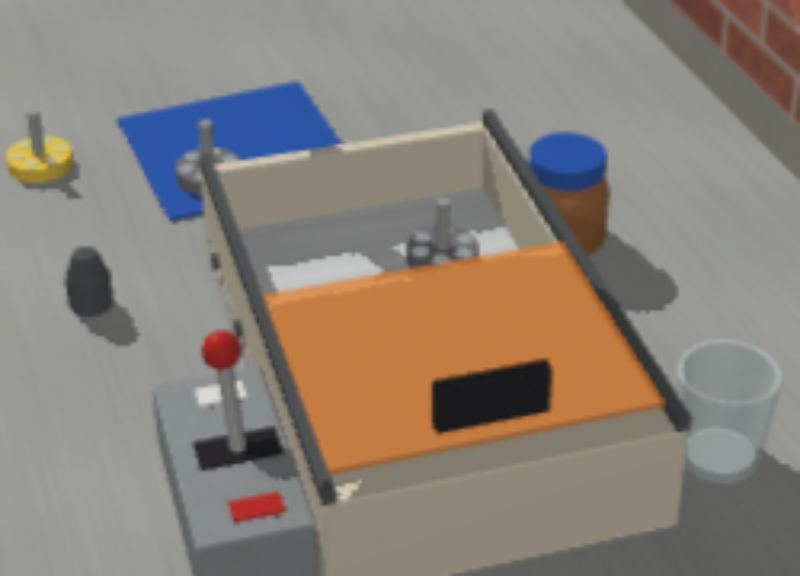

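carrier0 stands in the chamber with its stem at (443,215). The other carrier is unmoved, its stem top at (205,122). I pick that one now.

>>> servo_tool:
  increments:
    - [0.4,24,9,10,0]
    - [0.4,0,0,30,0]
    - [0.4,0,0,40,0]
    - [0.4,0,0,35,0]
    - [0.4,0,0,22,0]
    - [0.4,0,0,12,0]
    - [0.4,0,0,6,0]
    - [0.4,0,0,2,0]
    - [0.4,0,0,0,0]
    - [0.4,0,0,0,0]

```text
t: 17.02
tool_pos: [0.5126, 0.2671, 0.0302]
tool_rot: [0.09, 3.139, 0.001]
contact_force: [-0.3, 0.6, 0.2]
opening: 0.0338
grip_force: 0.0
```

```bash
python3 -c "
from h import *
print(get_obs()['contact_force'])
d(.5134,.2661,.025)"
```

```text
[-0.28451726  0.64616008  0.2346127 ]
t 17.02 pos [0.5126 0.2671 0.0302] ty deg 86.7 open 0.0338 -> mm [-0.8 -1.   5.2]
```

>>> servo_tool:
  increments:
    - [0.4,0,-1,5,0]
    - [0,0,0,0,0]
    - [0,0,0,0,0]
    - [0,0,0,0,0]
    - [0,0,0,0,0]
    - [0,0,0,0,0]
    - [0,0,0,-10,0]
    - [0,0,0,-30,0]
    - [0,0,0,-45,0]
    - [0,0,0,-45,0]
    - [0,0,0,-25,0]
    - [0,0,0,0,0]
  force: 40

```text
t: 18.52
tool_pos: [0.5137, 0.2666, 0.1831]
tool_rot: [0.09, 3.134, 0.004]
contact_force: [-0.6, 0.0, -1.7]
opening: 0.0084
grip_force: 39.0
```

```bash
python3 -c "
from h import *
d(*cab(-.045,.0925),.047)"
```

```text
t 18.52 pos [0.5137 0.2666 0.1831] ty deg 86.7 open 0.0084 -> mm [ -41.2 -187.9  135.9]
```

>>> servo_tool:
  increments:
    - [0,-4,-15,0,0]
    - [0,-8,-35,0,0]
    - [0,-9,-45,0,0]
    - [0,-8,-40,0,0]
    - [0,-7,-30,0,0]
    - [0,-5,-15,0,0]
    - [0,0,-8,0,0]
    - [0,0,0,15,0]
    - [0,0,0,30,0]
    - [0,0,0,35,0]
    - [0,0,0,20,0]
    - [0,0,0,0,0]

```text
t: 20.02
tool_pos: [0.5402, 0.0764, 0.0769]
tool_rot: [-0.089, -3.136, 0.0]
contact_force: [0.1, 0.8, -1.2]
opening: 0.0084
grip_force: 39.1
```

>>> servo_tool:
  increments:
    - [0,0,0,12,0]
    - [0,0,0,8,0]
    - [0,0,0,4,0]
    - [0,0,0,0,0]
    - [0,0,0,0,0]

```text
t: 20.65
tool_pos: [0.5424, 0.0758, 0.0557]
tool_rot: [0.091, 3.14, 0.0]
contact_force: [0.2, 0.2, -1.8]
opening: 0.0085
grip_force: 39.1
```

```bash
python3 -c "
from h import *
print(get_obs()['contact_force'])
d(*cab(-.045,.0925),.047)"
```

```text
[ 0.22743234  0.2335778  -1.84497616]
t 20.65 pos [0.5424 0.0758 0.0557] ty deg 86.7 open 0.0085 -> mm [-2.4  1.3  8.7]
```

>>> servo_tool:
  increments:
    - [0,-2,1,4,0]
    - [0,0,0,3,0]
    - [0,0,0,1.5,0]
    - [0,0,0,0.5,0]
    - [0,0,0,0,0]
    - [0.35,0,0,0,0]
    - [0.35,0,0,0,0]
    - [0.35,0,0,0,0]
    - [0.35,0,0,-10,0]
    - [0.35,0,0,-35,0]
    - [0.35,0,0,-45,0]
    - [0.35,0,0,-45,0]

```text
t: 22.15
tool_pos: [0.544, 0.0767, 0.1834]
tool_rot: [0.09, 3.14, -0.0]
contact_force: [-0.7, -0.2, 0.5]
opening: 0.0298
grip_force: 0.0
```

>>> servo_tool:
  increments:
    - [0.6,-5,-15,0,0]
    - [0.6,-5,-35,0,0]
    - [0.6,-10,-45,0,0]
    - [0.6,-10,-45,0,0]
    - [0.6,-10,-45,0,0]
    - [0.6,-5,-30,0,0]
    - [0.6,0,-15,0,0]
    - [0.6,0,-5,0,0]
    - [0.6,0,0,0,0]

```text
t: 23.28
tool_pos: [0.5752, -0.1599, 0.181]
tool_rot: [-0.09, -3.14, -0.001]
contact_force: [-0.1, -0.0, 0.1]
opening: 0.0512
grip_force: 0.0
```

```bash
python3 -c "
from h import *
d(*cab(0,-.145),.094)
im=get_image('side');cv2.imwrite('pics/d.png',cv2.resize(im[140:320,150:400],(800,576))[...,::-1])"
```

```text
t 23.27 pos [ 0.5752 -0.1599  0.181 ] ty deg 86.7 open 0.0512 -> mm [-1.1 -2.9 87. ]
```

View pics/d.png

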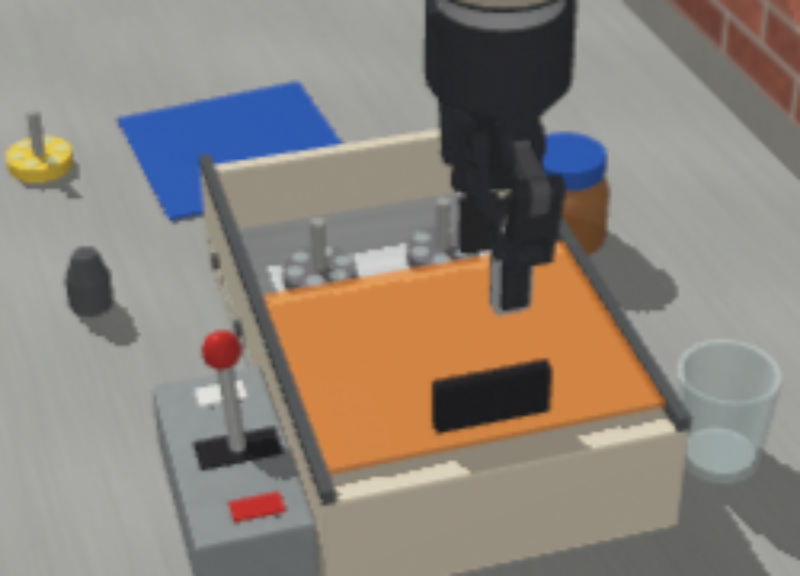

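Both carriers stand in the chamber (stems at (318,245) and (443,220)) and the mat is empty. I descend on the fin and shut the window.

>>> servo_tool:
  increments:
    - [0.6,0,-3,15,0]
    - [0.6,0,0,30,0]
    - [0.6,0,0,25,0]
    - [0.6,0,0,12,0]
    - [0.6,0,0,5,0]
    - [0.6,0,0,2,0]
    - [0.6,0,0,0,0]
    - [0,0,0,0,0]
    - [0,0,0,0,0]
    - [0,0,0,0,0]
    - [0,0,0,0,0]
    - [0,0,0,0,0]
  force: 30

```text
t: 24.82
tool_pos: [0.5756, -0.1624, 0.0929]
tool_rot: [0.09, 3.14, 0.003]
contact_force: [-0.2, 4.7, 2.8]
opening: 0.0094
grip_force: 31.6
```

>>> servo_tool:
  increments:
    - [0,0,8,0,0]
    - [0,0,18,0,0]
    - [0,0,25,0,0]
    - [0,0,25,0,0]
    - [0,0,25,0,0]
    - [0,0,25,0,0]
    - [0,0,15,0,0]
    - [0,0,10,0,0]
    - [0,0,7,0,0]
    - [0,0,4,0,0]
    - [0,0,2,0,0]
    - [0,0,0,0,0]

```text
t: 26.32
tool_pos: [0.5854, 0.0003, 0.0929]
tool_rot: [0.091, 3.139, 0.001]
contact_force: [3.2, -0.7, 5.4]
opening: 0.0096
grip_force: 32.0
```

```bash
python3 -c "
from h import *
print(get_obs()['contact_force'])
d(*cab(0,.02),.094)"
```

```text
[ 3.22613967 -0.74096245  5.42348043]
t 26.32 pos [5.854e-01 3.000e-04 9.290e-02] ty deg 86.7 open 0.0096 -> mm [-0.1  1.7 -1.1]
```

>>> servo_tool:
  increments:
    - [0,0,2,0,0]
    - [0,0,2,0,0]
    - [0,0,0,0,0]
    - [0,0,0,0,0]

```text
t: 26.82
tool_pos: [0.5855, 0.0023, 0.0929]
tool_rot: [0.091, 3.139, -0.005]
contact_force: [2.6, -7.1, 4.7]
opening: 0.0094
grip_force: 31.9
```

>>> servo_tool:
  increments:
    - [0,0,-1.5,0,0]
    - [0.4,0,0,0,0]
    - [0.4,0,0,0,0]
    - [0.4,0,0,0,0]
    - [0.4,0,0,-20,0]
    - [0.4,0,0,-40,0]
    - [0.2,0,0,-30,0]
    - [0,20,0,0,0]
    - [0,45,-5,0,0]
    - [0,45,-10,0,0]
    - [0,25,-5,0,0]
    - [0,5,0,0,0]

```text
t: 28.32
tool_pos: [0.4435, -0.0092, 0.1837]
tool_rot: [0.091, 3.138, -0.0]
contact_force: [0.3, -0.6, -0.7]
opening: -0.0001
grip_force: 0.0
```

```bash
python3 -c "
from h import *
d(*cab(-.14,-.005),.098)
T=get_image('top');S=get_image('side')
for im in(T,S):
    h=hsv(im);red=((h[...,0]<6)|(h[...,0]>174))&(h[...,1]>190)&(h[...,2]>110);print([b[:2] for b in blobs(red,25)])
cv2.imwrite('pics/e.png',cv2.resize(S[140:320,150:400],(800,576))[...,::-1])"
```

```text
t 28.32 pos [ 0.4435 -0.0092  0.1837] ty deg 86.7 open -0.0001 -> mm [-1.  -5.6 85.7]
[(75, array([352.1, 279.9]))]
[(54, array([217.9, 248.9])), (74, array([229.6, 298.2]))]
```

View pics/e.png

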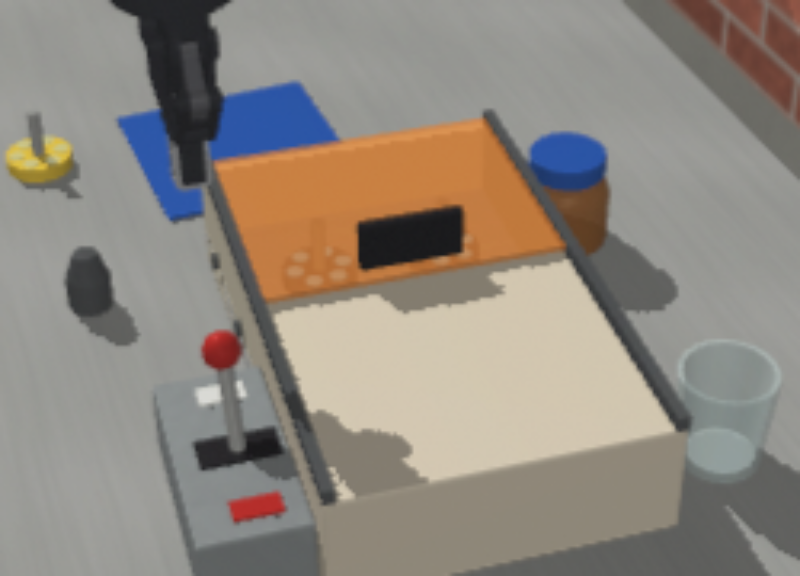

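The window is shut (7 N at the stop) and both carriers are visible through it. The knob at (222,350) is still OFF. I descend to the knob's left and push it towards -y.

>>> servo_tool:
  increments:
    - [0,0,0,20,0]
    - [0,0,0,35,0]
    - [0,0,0,22,0]
    - [0,0,0,8,0]
    - [0,0,0,1,0]
    - [0,0,0,0,0]

```text
t: 29.18
tool_pos: [0.4451, -0.0093, 0.0975]
tool_rot: [0.09, 3.138, -0.0]
contact_force: [-0.4, -0.4, 1.1]
opening: 0.0001
grip_force: 0.0
```

>>> servo_tool:
  increments:
    - [0,0,-8,0,0]
    - [0,0,-12,0,0]
    - [0,0,-12,0,0]
    - [0,0,-12,0,0]
    - [0,0,-12,0,0]
    - [0,0,-12,0,0]
    - [0,0,-12,0,0]
    - [0,0,0,0,0]

```text
t: 30.18
tool_pos: [0.4387, -0.0899, 0.0955]
tool_rot: [-0.094, -3.139, -0.001]
contact_force: [-0.8, 0.7, 0.4]
opening: 0.0002
grip_force: 0.0
```

```bash
python3 -c "
from h import *
print(get_obs()['contact_force']);d(*cab(-.14,-.09),.098)
S=get_image('side')
for im in(S,):
    h=hsv(im);red=((h[...,0]<6)|(h[...,0]>174))&(h[...,1]>190)&(h[...,2]>110);print([b[:2] for b in blobs(red,25)])
for l,z in((.034,.0995),(0,.11),(-.034,.0995)):print(proj('side',[*cab(-.14,-.09+l),z]).round(1))"
```

```text
[-0.75944305  0.71008157  0.3674974 ]
t 30.18 pos [ 0.4387 -0.0899  0.0955] ty deg 86.6 open 0.0002 -> mm [-1.4 -9.8 -2.5]
[(49, array([225.1, 272. ])), (60, array([228.3, 298.6]))]
[219.8 248.5]
[223.1 255.2]
[227.3 271.2]
```

The lever has fallen to ON. I raise the tool, cross over and wait.

>>> servo_tool:
  increments:
    - [0,0,5,0,0]
    - [0,0,0,-20,0]
    - [0,0,0,-40,0]
    - [0,0,0,-25,0]
    - [0,0,-20,0,0]
    - [0,0,-30,0,0]
    - [0,0,-30,0,0]
    - [0,0,-15,0,0]
    - [0,0,-4,0,0]
    - [0,0,0,0,0]
    - [0,0,0,0,0]
    - [0,0,0,0,0]

```text
t: 31.72
tool_pos: [0.4341, -0.1823, 0.1813]
tool_rot: [0.089, 3.14, 0.0]
contact_force: [-0.7, -0.0, -0.2]
opening: 0.0003
grip_force: 0.0
```

>>> servo_tool:
  increments:
    - [0,0,0,0,0]
    - [0,0,0,20,0]
    - [0,0,0,35,0]
    - [0,0,0,22,0]
    - [0,0,0,6,0]
    - [0,0,0,0,0]
    - [0,0,0,0,0]
    - [0,0,0,0,0]
    - [0,0,0,0,0]
    - [0,0,0,0,0]
    - [0,0,0,0,0]
    - [0,0,0,0,0]

```text
t: 33.22
tool_pos: [0.4339, -0.1828, 0.0982]
tool_rot: [-0.09, -3.14, -0.0]
contact_force: [-0.7, -0.2, 0.1]
opening: -0.0
grip_force: 0.0
```

>>> servo_tool:
  increments:
    - [0,0,0,0,0]
    - [0,0,0,0,0]
    - [0,0,0,0,0]
    - [0,0,0,0,0]
    - [0,0,0,0,0]
    - [0,0,0,0,0]
    - [0,0,0,0,0]
    - [0,0,0,0,0]
    - [0,0,0,0,0]
    - [0,0,0,0,0]

```text
t: 34.48
tool_pos: [0.434, -0.1829, 0.0983]
tool_rot: [0.091, 3.14, -0.0]
contact_force: [-0.6, -0.9, 0.5]
opening: -0.0002
grip_force: 0.0
```

```bash
python3 -c "
from h import *
d(*cab(-.14,-.09),.098)
S=get_image('side')
h=hsv(S);red=((h[...,0]<6)|(h[...,0]>174))&(h[...,1]>190)&(h[...,2]>110);print([b[:2] for b in blobs(red,25)])
cv2.imwrite('pics/f.png',cv2.resize(S[140:320,150:400],(800,576))[...,::-1])"
```

```text
t 34.48 pos [ 0.434  -0.1829  0.0983] ty deg 86.7 open -0.0002 -> mm [-0.8 83.3  0.3]
[(60, array([228.3, 298.6]))]
```

View pics/f.png

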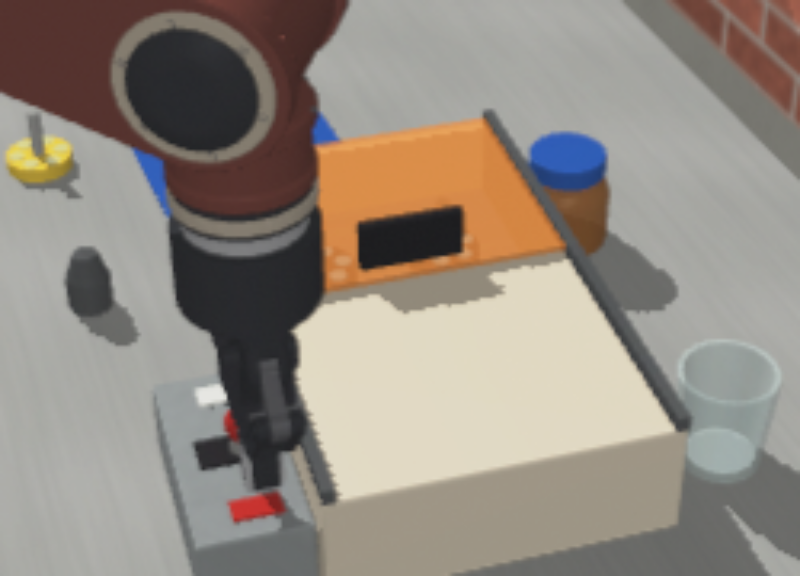

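Fingers are to the right of the knob (knob at (232,425), ON), and it has been on for over 4 s. I throw it back.

>>> servo_tool:
  increments:
    - [0,0,8,0,0]
    - [0,0,12,0,0]
    - [0,0,12,0,0]
    - [0,0,12,0,0]
    - [0,0,12,0,0]
    - [0,0,12,0,0]
    - [0,0,10,0,0]
    - [0,0,0,0,0]
    - [0,0,0,0,0]
    - [0,0,-10,0,0]
    - [0,0,0,-20,0]
    - [0,0,0,-40,0]

```text
t: 36.02
tool_pos: [0.4361, -0.1151, 0.1564]
tool_rot: [-0.092, -3.135, -0.003]
contact_force: [0.4, -0.7, 0.4]
opening: 0.0
grip_force: 0.0
```

>>> servo_tool:
  increments:
    - [0.2,0,0,-30,0]
    - [0.6,-20,15,0,0]
    - [0.6,-40,25,0,0]
    - [0.6,-45,30,0,0]
    - [0.6,-30,20,0,0]
    - [0.6,-10,5,0,0]
    - [0.6,0,0,0,0]
    - [0.6,0,0,0,0]

```text
t: 37.02
tool_pos: [0.5873, -0.0293, 0.1881]
tool_rot: [-0.092, -3.139, 0.0]
contact_force: [-0.4, 0.2, 0.4]
opening: 0.0512
grip_force: 0.0
```

```bash
python3 -c "
from h import *
d(*cab(0,.02),.093)
S=get_image('side')
h=hsv(S);red=((h[...,0]<6)|(h[...,0]>174))&(h[...,1]>190)&(h[...,2]>110);print([b[:2] for b in blobs(red,25)])"
```

```text
t 37.02 pos [ 0.5873 -0.0293  0.1881] ty deg 86.6 open 0.0512 -> mm [ 3.4 31.2 95.1]
[(52, array([217.9, 248.7])), (75, array([229.7, 298.2]))]
```

The lever is back at OFF: the knob is at (217.9,248.7), as at the start. I reopen the window.

>>> servo_tool:
  increments:
    - [0.6,3,15,0,0]
    - [0.6,0,17,0,0]
    - [0.6,0,0,15,0]
    - [0.6,0,0,35,0]
    - [0.6,0,0,28,0]
    - [0.6,0,0,12,0]
    - [0.6,0,0,3,0]
    - [0.6,0,0,0,0]
    - [0,0,0,0,0]
    - [0,0,0,0,0]
    - [0,0,0,0,0]
    - [0,0,0,0,0]

```text
t: 38.58
tool_pos: [0.5875, 0.0022, 0.0964]
tool_rot: [0.091, 3.139, -0.004]
contact_force: [-1.0, -4.1, 2.6]
opening: 0.0093
grip_force: 32.7
```

>>> servo_tool:
  increments:
    - [0,0,-8,0,0]
    - [0,0,-18,0,0]
    - [0,0,-25,0,0]
    - [0,0,-25,0,0]
    - [0,0,-25,0,0]
    - [0,0,-25,0,0]
    - [0,0,-15,0,0]
    - [0,0,-10,0,0]
    - [0,0,-7,0,0]
    - [0,0,-4,0,0]
    - [0,0,-3,0,0]
    - [0,0,0,0,0]

```text
t: 40.08
tool_pos: [0.5776, -0.1624, 0.0964]
tool_rot: [0.091, 3.139, -0.001]
contact_force: [-2.6, 0.0, 5.5]
opening: 0.0094
grip_force: 33.1
```

```bash
python3 -c "
from h import *
print(get_obs()['contact_force'],get_obs()['grip_force'])
d(*cab(0,-.145),.093)"
```

```text
[-2.61811756  0.01162136  5.51874308] 33.13003420829773
t 40.08 pos [ 0.5776 -0.1624  0.0964] ty deg 86.7 open 0.0094 -> mm [ 1.5 -0.4  3.4]
```

>>> servo_tool:
  increments:
    - [0,0,-3,0,0]
    - [0,0,0,0,0]
    - [0.6,0,3,0,0]
    - [0.6,0,0,0,0]
    - [0.6,0,0,0,0]
    - [0.6,0,0,-20,0]
    - [0.6,0,0,-40,0]
    - [0.6,0,0,-40,0]
    - [0.4,0,0,-5,0]
    - [0.4,0,0,0,0]

```text
t: 41.32
tool_pos: [0.5776, -0.1613, 0.2011]
tool_rot: [0.09, 3.139, -0.001]
contact_force: [0.1, 0.8, -0.1]
opening: 0.0342
grip_force: 0.0
```

```bash
python3 -c "
from h import *
d(*cab(.045,.0925),.046);d(*cab(-.045,.0925),.046)
T=get_image('top');S=get_image('side')
o=proj('top',[.59,.08,.03]).astype(int)-[45,50];q=proj('side',[.59,.08,.03]).astype(int)-[55,50];print(o,q)
cv2.imwrite('pics/g.png',np.hstack([cv2.resize(T[o[1]:o[1]+100,o[0]:o[0]+100],(400,400)),cv2.resize(S[q[1]:q[1]+100,q[0]:q[0]+100],(400,400))])[...,::-1])
for x in(.045,-.045):
  for z in(.038,.076):w=[*cab(x,.0925),z];print(((proj('top',w)-o)*4).round(),((proj('side',w)-q)*4+[400,0]).round())"
```

```text
t 41.33 pos [ 0.5776 -0.1613  0.2011] ty deg 86.7 open 0.0342 -> mm [-43.4 236.  155. ]
t 41.33 pos [ 0.5776 -0.1613  0.2011] ty deg 86.7 open 0.0342 -> mm [ 46.6 236.  154.9]
[217 157] [214 170]
[203. 132.] [700. 182.]
[201. 116.] [700. 126.]
[177. 274.] [545. 209.]
[175. 263.] [543. 153.]
```

View pics/g.png

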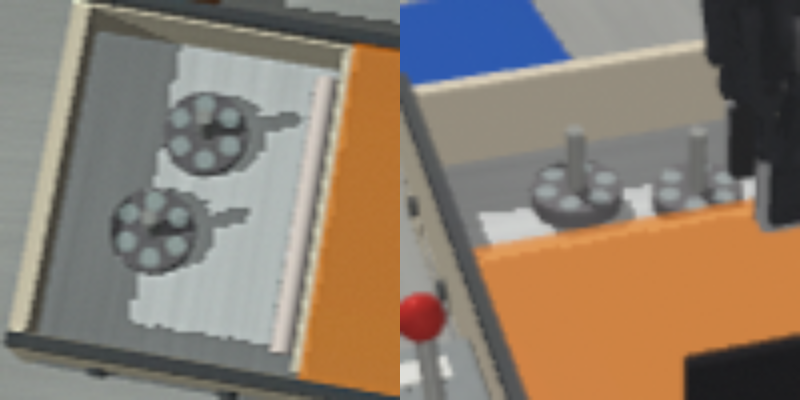

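One carrier (x = +45) is where I put it, at (206,133). The other was knocked aside to (154,230), with its side stem top at (575,130). I remeasure both.

```bash
python3 -c "
from h import *
o=np.array([217,157]);q=np.array([214,170])
for a,s in(((206,133),(697,130)),((154,230),(575,130))):
    b=onz('top',o+np.array(a)/4,.036);oo,dd=ray('side',q+(np.array(s)-[400,0])/4)
    t=np.linalg.lstsq(np.c_[dd,-np.array([0,0,1])],np.r_[b[:2],0]-oo,rcond=None)[0];print(b.round(4),'side',(oo+dd*t[0]).round(4),'cab',RC.T@(b[:2]-CC));d(*b[:2],.0465)
t=np.array([[.592,-.253],[.582,-.421],[.413,-.404],[.425,-.239]]).mean(0);print('tray',t)
T=get_image('top');h=hsv(T);w=(h[...,1]<25)&(T.min(2)>185)
for b in blobs(w,800):
  r=cv2.minAreaRect(np.argwhere(b[2])[:,::-1].astype(np.float32));print(b[0],b[1],onz('top',r[0],.005),[onz('top',p,.024).round(3)[:2].tolist() for p in cv2.boxPoints(r)])"
```

```text
[0.6346 0.0698 0.036 ] side [0.6325 0.0706 0.0746] cab [0.04495754 0.09054297]
t 41.42 pos [ 0.5766 -0.1608  0.1987] ty deg 86.7 open 0.034 -> mm [-45.  233.4 152.3]
[0.5707 0.0943 0.036 ] side [0.5692 0.0948 0.074 ] cab [-0.02019934  0.1113189 ]
t 41.42 pos [ 0.5766 -0.1608  0.1987] ty deg 86.7 open 0.034 -> mm [ 20.2 254.2 152.5]
tray [ 0.503   -0.32925]
2510 [433.9 267.3] [ 0.50394415 -0.34043116  0.005     ] [[0.434, -0.255], [0.583, -0.275], [0.571, -0.416], [0.423, -0.393]]
```

>>> servo_tool:
  increments:
    - [0.4,0,15,0,0]
    - [0.4,4,35,0,0]
    - [0.4,4,45,0,0]
    - [0.4,4,50,0,0]
    - [0.4,4,45,0,0]
    - [0.4,4,35,0,0]
    - [0.4,0,20,0,0]
    - [0.4,0,8,0,0]
    - [0.4,0,0,10,0]
    - [0.4,0,0,30,0]
    - [0.4,0,0,35,0]
    - [0.4,0,0,0,0]

```text
t: 42.98
tool_pos: [0.5693, 0.0913, 0.121]
tool_rot: [-0.093, -3.132, 0.001]
contact_force: [-0.4, 0.8, -0.1]
opening: 0.034
grip_force: 0.0
```

>>> servo_tool:
  increments:
    - [0.4,0,0,0,0]
    - [0.4,0,0,0,0]

```text
t: 43.22
tool_pos: [0.5734, 0.0923, 0.1274]
tool_rot: [0.091, 3.137, 0.0]
contact_force: [-0.8, 0.1, -0.4]
opening: 0.0342
grip_force: 0.0
```

```bash
python3 -c "
from h import *
d(.5702,.0945,.0465)"
```

```text
t 43.23 pos [0.5734 0.0923 0.1274] ty deg 86.7 open 0.0342 -> mm [ 3.6  1.9 80.9]
```

>>> servo_tool:
  increments:
    - [0.4,4,2,10,0]
    - [0.4,0,0,22,0]
    - [0.4,0,0,22,0]
    - [0.4,0,0,12,0]
    - [0.4,0,0,8,0]
    - [0.4,0,0,4,0]
    - [0.4,0,0,2,0]
    - [0.4,0,0,0,0]
    - [0.4,0,0,0,0]

```text
t: 44.35
tool_pos: [0.5686, 0.0949, 0.0458]
tool_rot: [0.091, 3.139, 0.0]
contact_force: [-0.9, 0.4, -0.1]
opening: 0.0343
grip_force: 0.0
```

```bash
python3 -c "
from h import *
print(get_obs()['contact_force'])
d(.5702,.0945,.0465)"
```

```text
[-0.85699225  0.39838286 -0.07900018]
t 44.35 pos [0.5686 0.0949 0.0458] ty deg 86.7 open 0.0343 -> mm [-1.6 -0.3 -0.7]
```

>>> servo_tool:
  increments:
    - [0,0,0,-0.5,0]
    - [0,0,0,0,0]
    - [0,0,0,0,0]
    - [0,0,0,0,0]
    - [0,0,0,0,0]
    - [0,0,0,-10,0]
    - [0,0,0,-30,0]
    - [0,0,0,-45,0]
    - [0,0,0,-45,0]
    - [0,0,0,-20,0]
    - [0,0,0,-5,0]
    - [0,0,0,0,0]
  force: 40

```text
t: 45.85
tool_pos: [0.5674, 0.0948, 0.199]
tool_rot: [-0.091, -3.138, 0.0]
contact_force: [-0.3, -0.2, -1.1]
opening: 0.0089
grip_force: 38.9
```

>>> servo_tool:
  increments:
    - [0,0,-15,0,0]
    - [0,0,-35,0,0]
    - [0,0,-50,0,0]
    - [0,0,-50,0,0]
    - [0,0,-50,0,0]
    - [0,0,-50,0,0]
    - [0,0,-50,0,0]
    - [0,0,-50,0,0]
    - [0,0,-40,0,0]
    - [0,0,-25,0,0]
    - [0,0,-10,0,0]
    - [0,0,0,0,0]

```text
t: 47.35
tool_pos: [0.5436, -0.3291, 0.2002]
tool_rot: [-0.091, -3.14, -0.002]
contact_force: [0.4, -0.7, -2.0]
opening: 0.0084
grip_force: 39.1
```

```bash
python3 -c "
from h import *
print(get_obs()['grip_force'],get_obs()['contact_force'])
d(.541,-.333,.026)"
```

```text
39.07242178916931 [ 0.42547854 -0.7396704  -1.95669009]
t 47.35 pos [ 0.5436 -0.3291  0.2002] ty deg 86.7 open 0.0084 -> mm [  2.2  -4.2 174.2]
```

>>> servo_tool:
  increments:
    - [0,2,-4,10,0]
    - [0,0,0,35,0]
    - [0,0,0,45,0]
    - [0,0,0,35,0]
    - [0,0,0,20,0]
    - [0,0,0,12,0]
    - [0,0,0,6,0]
    - [0,0,0,3,0]
    - [0,0,0,0,0]
    - [0,0,0,0,0]

```text
t: 48.6
tool_pos: [0.5419, -0.3337, 0.0357]
tool_rot: [0.091, 3.139, -0.001]
contact_force: [0.1, 0.2, 0.1]
opening: 0.0086
grip_force: 39.1
```

```bash
python3 -c "
from h import *
print(get_obs()['contact_force'])
d(.541,-.333,.0248)"
```

```text
[0.11063942 0.18932828 0.07772956]
t 48.6 pos [ 0.5419 -0.3337  0.0357] ty deg 86.7 open 0.0086 -> mm [ 1.   0.7 10.9]
```

>>> servo_tool:
  increments:
    - [0,0,0,4,0]
    - [0,0,0,3,0]
    - [0,0,0,2,0]
    - [0,0,0,1.5,0]
    - [0,0,0,0.5,0]
    - [0,0,0,0,0]
    - [0,0,0,0,0]

```text
t: 49.48
tool_pos: [0.5418, -0.3335, 0.0251]
tool_rot: [0.09, 3.14, -0.0]
contact_force: [-3.2, 2.3, 5.9]
opening: 0.0086
grip_force: 39.7
```

>>> servo_tool:
  increments:
    - [0.35,0,0,0,0]
    - [0.35,0,0,0,0]
    - [0.35,0,0,0,0]
    - [0.35,0,0,-10,0]
    - [0.35,0,0,-35,0]
    - [0.35,0,0,-45,0]
    - [0.35,0,0,-45,0]
    - [0.35,0,0,-35,0]
    - [0.35,0,10,-5,0]
    - [0.35,0,30,0,0]
    - [0.35,0,45,0,0]
    - [0.35,0,50,0,0]

```text
t: 50.98
tool_pos: [0.5484, -0.1967, 0.197]
tool_rot: [-0.092, -3.138, -0.002]
contact_force: [0.3, 0.5, -1.0]
opening: 0.03
grip_force: 0.0
```

>>> servo_tool:
  increments:
    - [0.35,-10,50,0,0]
    - [0.35,-15,50,0,0]
    - [0.35,-15,50,0,0]
    - [0.35,-15,50,0,0]
    - [0.4,-10,35,0,0]
    - [0.4,-4,20,0,0]
    - [0.4,0,8,0,0]
    - [0.4,0,0,0,0]
    - [0.4,0,0,0,0]

```text
t: 52.1
tool_pos: [0.6331, 0.0589, 0.1988]
tool_rot: [-0.093, -3.14, 0.001]
contact_force: [-0.5, -0.3, 0.1]
opening: 0.0343
grip_force: 0.0
```

```bash
python3 -c "
from h import *
d(.634,.0703,.0465)
S=get_image('side')
f=lambda X:((proj('side',X)-[170,140])*2.4).round();print(f([.634,.0703,.076]),f([.634,.0703,.026]))
cv2.imwrite('pics/i.png',cv2.resize(S[140:390,170:420],(600,600))[...,::-1])"
```

```text
t 52.1 pos [0.6331 0.0589 0.1988] ty deg 86.6 open 0.0343 -> mm [ -0.3  11.4 152.3]
[285. 149.] [285. 192.]
```

View pics/i.png

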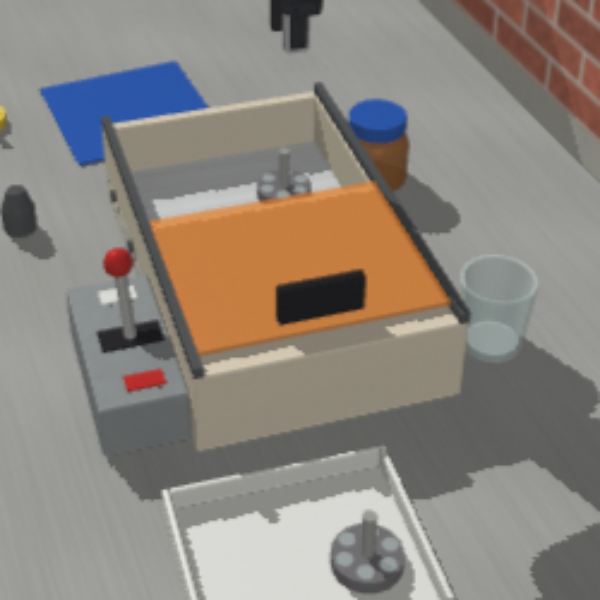

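The first carrier stands flat in the tray at (368,555). The second is still in the chamber, its stem top at (285,152), matching the prediction. I pick it up.

>>> servo_tool:
  increments:
    - [0.4,0,11,10,0]
    - [0.4,0,0,30,0]
    - [0.4,0,0,40,0]
    - [0.4,0,0,30,0]
    - [0.4,0,0,20,0]
    - [0.4,0,0,10,0]
    - [0.4,0,0,5,0]
    - [0.4,0,0,2,0]
    - [0.4,0,0,0,0]
    - [0.4,0,0,0,0]

```text
t: 53.4
tool_pos: [0.6345, 0.071, 0.0527]
tool_rot: [0.091, 3.139, 0.0]
contact_force: [-1.2, -0.3, -0.0]
opening: 0.034
grip_force: 0.0
```

```bash
python3 -c "
from h import *
print(get_obs()['contact_force'])
d(.634,.0703,.0465)"
```

```text
[-1.17532372 -0.26908835 -0.03370905]
t 53.4 pos [0.6345 0.071  0.0527] ty deg 86.7 open 0.034 -> mm [ 0.5 -0.7  6.2]
```

>>> servo_tool:
  increments:
    - [0.4,0,-0.5,4,0]
    - [0.4,0,0,2,0]
    - [0,0,0,0,0]
    - [0,0,0,0,0]
    - [0,0,0,0,0]
    - [0,0,0,0,0]
    - [0,0,0,0,0]
    - [0,0,0,-10,0]
    - [0,0,0,-30,0]
    - [0,0,0,-45,0]
    - [0,0,0,-45,0]
    - [0,0,0,-20,0]

```text
t: 54.9
tool_pos: [0.6356, 0.0706, 0.2004]
tool_rot: [0.09, 3.134, 0.0]
contact_force: [0.1, 0.1, -0.4]
opening: 0.0087
grip_force: 38.9
```

>>> servo_tool:
  increments:
    - [0,5,-15,-5,0]
    - [0,10,-35,0,0]
    - [0,15,-45,0,0]
    - [0,15,-50,0,0]
    - [0,20,-50,0,0]
    - [0,20,-50,0,0]
    - [0,20,-50,0,0]
    - [0,15,-45,0,0]
    - [0,10,-30,0,0]
    - [0,8,-20,0,0]
    - [0,4,-10,0,0]
    - [0,0,0,0,0]

```text
t: 56.4
tool_pos: [0.4688, -0.3205, 0.2002]
tool_rot: [-0.091, -3.14, -0.002]
contact_force: [0.3, 0.4, 0.5]
opening: 0.0084
grip_force: 39.0
```

```bash
python3 -c "
from h import *
print(get_obs()['grip_force'],get_obs()['contact_force'])
d(.465,-.327,.025)"
```

```text
39.04924035072327 [0.27201828 0.39631534 0.54601447]
t 56.4 pos [ 0.4688 -0.3205  0.2002] ty deg 86.7 open 0.0084 -> mm [  3.3  -6.9 175.2]
```

>>> servo_tool:
  increments:
    - [0,3,-6,10,0]
    - [0,0,0,35,0]
    - [0,0,0,45,0]
    - [0,0,0,35,0]
    - [0,0,0,20,0]
    - [0,0,0,12,0]
    - [0,0,0,6,0]
    - [0,0,0,3,0]
    - [0,0,0,0,0]
    - [0,0,0,0,0]

```text
t: 57.65
tool_pos: [0.4662, -0.3269, 0.0357]
tool_rot: [0.091, 3.139, -0.002]
contact_force: [0.6, 0.0, -0.5]
opening: 0.0087
grip_force: 39.1
```

```bash
python3 -c "
from h import *
print(get_obs()['contact_force'])
d(.465,-.327,.025)"
```

```text
[ 0.56092846  0.01960017 -0.52675139]
t 57.65 pos [ 0.4662 -0.3269  0.0357] ty deg 86.7 open 0.0087 -> mm [ 1.2 -0.2 10.7]
```

>>> servo_tool:
  increments:
    - [0,0,0,4,0]
    - [0,0,0,3,0]
    - [0,0,0,2,0]
    - [0,0,0,1.5,0]
    - [0,0,0,0.5,0]
    - [0,0,0,0,0]
    - [0,0,0,0,0]

```text
t: 58.52
tool_pos: [0.466, -0.3266, 0.0246]
tool_rot: [0.09, 3.14, -0.0]
contact_force: [-2.5, 1.2, 5.1]
opening: 0.0086
grip_force: 39.7
```

>>> servo_tool:
  increments:
    - [0.35,0,0,0,0]
    - [0.35,0,0,0,0]
    - [0.35,0,0,0,0]
    - [0.35,0,0,-10,0]
    - [0.35,0,0,-35,0]
    - [0.35,0,0,-45,0]
    - [0.35,0,0,-45,0]
    - [0.35,0,0,-35,0]
    - [0.35,-20,15,-5,0]
    - [0.6,-35,45,0,0]
    - [0.6,-30,50,0,0]
    - [0.6,-15,30,0,0]

```text
t: 60.02
tool_pos: [0.575, -0.1903, 0.1997]
tool_rot: [0.088, 3.139, -0.0]
contact_force: [0.1, -0.6, 0.2]
opening: 0.0513
grip_force: 0.0
```

>>> servo_tool:
  increments:
    - [0.6,0,15,0,0]
    - [0.6,0,5,0,0]
    - [0.6,0,0,0,0]
    - [0.6,0,0,0,0]

```text
t: 60.52
tool_pos: [0.5744, -0.1735, 0.1989]
tool_rot: [0.093, 3.14, -0.001]
contact_force: [0.9, 0.1, 0.3]
opening: 0.0514
grip_force: 0.0
```

```bash
python3 -c "
from h import *
d(*cab(0,-.145),.094)"
```

```text
t 60.52 pos [ 0.5744 -0.1735  0.1989] ty deg 86.6 open 0.0514 -> mm [ -1.1  10.9 104.9]
```

>>> servo_tool:
  increments:
    - [0.6,-1,11,10,0]
    - [0.6,0,0,30,0]
    - [0.6,0,0,35,0]
    - [0.6,0,0,15,0]
    - [0.6,0,0,7,0]
    - [0.6,0,0,3,0]
    - [0.6,0,0,0,0]
    - [0,0,0,0,0]
    - [0,0,0,0,0]
    - [0,0,0,0,0]
    - [0,0,0,0,0]
    - [0,0,0,0,0]
  force: 30

```text
t: 62.02
tool_pos: [0.5768, -0.1617, 0.0995]
tool_rot: [0.091, 3.139, -0.001]
contact_force: [-0.7, -0.3, 4.3]
opening: 0.0095
grip_force: 31.8
```

>>> servo_tool:
  increments:
    - [0,0,8,0,0]
    - [0,0,18,0,0]
    - [0,0,25,0,0]
    - [0,0,25,0,0]
    - [0,0,25,0,0]
    - [0,0,25,0,0]
    - [0,0,15,0,0]
    - [0,0,10,0,0]
    - [0,0,7,0,0]
    - [0,0,5,0,0]
    - [0,0,3,0,0]
    - [0,0,1,0,0]

```text
t: 63.52
tool_pos: [0.5866, 0.0023, 0.0995]
tool_rot: [0.09, 3.139, -0.01]
contact_force: [0.8, -13.0, 5.4]
opening: 0.009
grip_force: 32.2
```

>>> servo_tool:
  increments:
    - [0,0,1,0,0]
    - [0,0,0,0,0]
    - [0,0,0,0,0]

```text
t: 63.9
tool_pos: [0.5866, 0.0023, 0.0995]
tool_rot: [0.091, 3.139, -0.012]
contact_force: [-0.8, -13.5, 5.7]
opening: 0.0094
grip_force: 32.2
```

The window is at its stop. I release and back away.

>>> servo_tool:
  increments:
    - [0,0,-3,0,0]
    - [0.4,0,0,0,0]
    - [0.4,0,0,0,0]
    - [0.4,0,0,0,0]
    - [0.4,0,0,-15,0]
    - [0.4,0,0,-40,0]
    - [0.4,0,0,-40,0]
    - [0.4,0,0,-30,0]
    - [0.4,0,0,-10,0]
    - [0.4,0,0,0,0]
    - [0.4,0,0,0,0]
    - [0.4,0,0,0,0]

```text
t: 65.4
tool_pos: [0.5852, 0.0033, 0.2319]
tool_rot: [-0.09, -3.137, -0.001]
contact_force: [0.5, 0.3, -0.3]
opening: 0.0344
grip_force: 0.0
```

```bash
python3 -c "
from h import *
S=get_image('side');cv2.imwrite('pics/j.png',cv2.resize(S[140:420,150:430],(600,600))[...,::-1])
T=get_image('top');o=proj('top',[.503,-.33,.01]).astype(int);cv2.imwrite('pics/k.png',T[...,::-1])"
```

```text
(no output)
```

View pics/j.png

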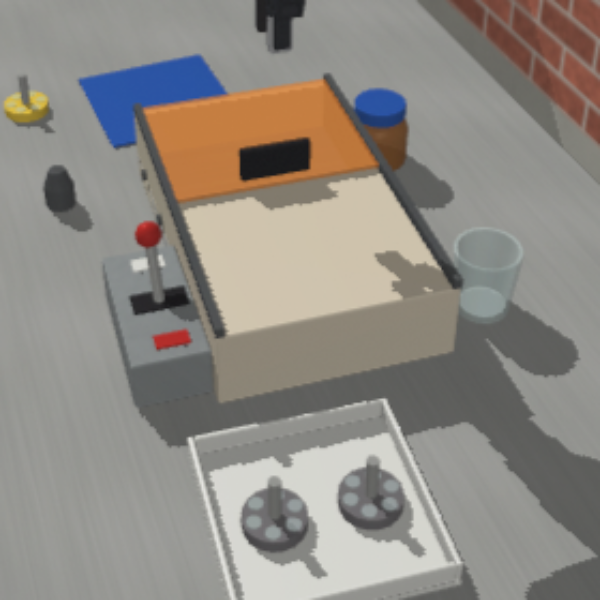

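View pics/k.png

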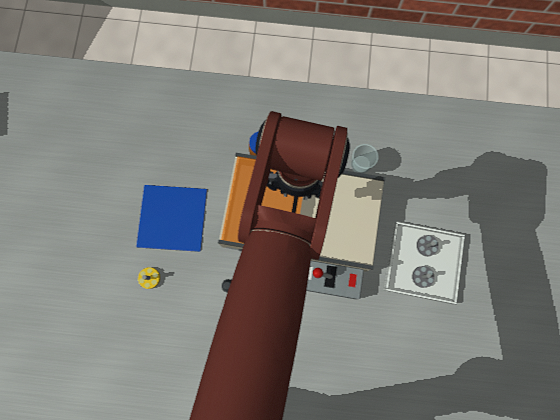

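Both carriers stand flat in the tray (top view (429,245) and (425,277)). The window is shut, the lever OFF, and the jar, beaker and objective are in place. I hand the job in.

```bash
python3 -c "
from station import *
print(finish_job())"
```

```text
the job is handed in; nothing more can be done
None
```

The job is handed in at about 65 s of the 210 s limit, with both carriers standing in the clean tray, the window shut, the lever OFF and the jar, beaker and objective in place in the last pictures; the hand-in returned no verdict.

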